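Lift a hot circuit board from the preheater to the cooling stand

TASK

Take the flat lifter out of its rack, lay it down flat on the bench and let go, then take it again across its handle so that its blade is level; slide the blade under the hot circuit board, carry the board on the blade from the preheater to the cooling stand and set it down gently, centred and square on the stand's two rails. Finish with the lifter lying flat on the bench away from the stand. The fingers must never touch the hot board, the board must stay level, and the bottle, spool, pliers and parts tray must stay where they are.

Things in the scene. Friction and masses are not known exactly. Their poses are not given: they have to be found in the camera images.
- lifter: Loose flat lifter (spatula), 190 g. Blue handle 120 long x 28 wide x 20 thick, steel blade 48 wide x 3 thick in the handle's middle plane, same either way up. Origin: handle centre. x axis to the blade (handle -60..+60, tip at +185, balance +32 mm), y through the thickness, z across the width. Starts on its edge in the rack: z up, origin 45 mm above the bench.
- blade_tip (a point): Middle of the blade's front edge, 185 mm from the handle's centre; axes as the lifter's. Laid flat on the bench, either side up, the lifter rests on its handle: axis 10 mm up, blade hovering level. Left on its edge or at a slant on the bench it falls flat by itself.
- rack: Fixed lifter rack: base 245 x 60 x 8 mm (x = -65..+180 mm) with slotted black blocks up to 48 mm high holding the handle's butt and the blade's end. Origin on the bench below the handle's centre, x towards the blade, as the lifter. Handle free to grip at x = -30..+55 mm, 37 mm above the base at its axis. The lifter comes straight up 40 mm out of the slots.
- board: Loose green circuit board, hot, 100 (x) x 90 (y) x 4 mm, 13 mm high with its parts on top, about 120 g. Origin at the centre of its underside, z up. Starts on the preheater's rails.
- preheater: Fixed grey preheater, 170 (x) x 160 (y) mm, deck 40 mm up. Origin under its centre; x points away from its open front, where the blade enters. Camera head, 22 mm radius, over x = +5, y = 0, underside 160 mm above the bench; its post at x = +65, y = +66 mm is 265 mm high. Lift the board a little, draw it out to the front, then raise it.
- heater_spot (a point): Midway between the preheater's two rails at their top, 60 mm above the bench; axes as the preheater (x away from the front). Rails along x, 115 x 10 mm, 72 mm apart inside, 20 mm above the deck; the deck's front edge is at x = -60 mm. End stops 8 mm above the rails at x = +65 mm.
- cooler: Fixed cooling stand: base 170 (x) x 150 (y) x 6 mm with two blue rails along x and a fan between. Origin under the base's centre, x away from its open front, where the blade enters. Nothing hangs over it.
- cooler_spot (a point): Where the centre of the board's underside belongs: midway along and between the blue rails at their top, 50 mm above the bench; axes as the stand. Rails 120 x 10 mm, 72 mm apart inside, 44 mm above the base; the base's front edge is at x = -60 mm. The board's x lies along the rails, either way round.
- flux: Bystander: bottle, 40 mm across, 100 mm tall, origin under its centre.
- spool: Bystander: grey spool, 60 mm across, 46 mm tall, origin under its centre.
- pliers: Bystander: small orange-handled pliers lying flat, 115 mm long, up to 12 mm high, origin under the joint.
- tray: Bystander: black parts tray 90 x 60 x 14 mm, origin under its centre.
There are look-alikes about, which are no part of the job. What is shaped like the board but purple or red is not meant.

How it is judged:
By the outcome, as a careful person would: the job done as asked, in the order asked, and still so for the second after the job is handed in, with the robot touching nothing.
It also fails if it takes over 72 s, if anything falls off the work surface, if the arm or the gripper's body presses on something with over 40 N, if the wrist force passes 120 N, or if a joint passes its speed limit or range.

ROBOT

A 7-joint arm with a two-finger parallel gripper is mounted at the origin on the work surface. World frame = base frame: x ahead of the robot, y to its left, z up, the work surface at z = 0. Lengths are in m, angles in degrees, forces in N, time in s.
With the tool pointing down it reaches from about 0.425 to 0.875 m from the base axis. Payload 4.7 kg.
Tool frame: the origin (TCP) lies at the very end of the fingers, on their centre line; the grasp point (between the pads) lies 19 mm behind it; z points along the fingers, y is the line along which they close (so a half turn about z gives the same grasp; the last joint's range is limited). The gripper opens to 87 mm and grips with 3 to 60 N. Pads are 19 mm wide; open, the fingers measure 117 mm over their backs; the gripper's body (75 mm by 190 mm) begins 51 mm behind the grasp point.
Start: joints at [-75.797, 18.392, -4.016, 83.108, 1.295, 78.541, -3.26], TCP at [0.151, 0.632, 0.223] pointing down, gripper open.
Joint ranges: [-163.93, 163.93], [-17.29, 119.83], [-79.2, 71.16], [3.27, 140.29], [-89.18, 269.18], [5.43, 117.66], [-154.24, 154.24]. Speed limits (degrees/s): [147.25, 147.25, 180, 180, 180, 180, 180].

INTERFACE

Orientations are given as [roll, pitch, yaw] about the fixed x, y, z axes, in that order (R = Rz(yaw) Ry(pitch) Rx(roll)).
In Python, from cell import telemetry, cams, env gives the robot as it stands.
- The arm moves only by the tool arm_command, never from a script. Its argument "series" is text: rows parted by semicolons, each of 5 numbers parted by spaces: the shift along the tool's x, y, z in mm, then the turn about the tool's z in rad, then the closure in counts, from 0 (fully open) to 255 (shut). A call has 1 to 20 rows; each row shifts and turns the commanded pose from where the row before left it, along the tool's axes as they then stand; what a row does not reach is not made up. A row lasts 1/12 s, in which the tool goes at most 41.7 mm and 7.16 degrees, less where a joint would pass 70% of its speed; a pose out of reach is approached as far as the arm can. A call is refused whole if a number of a shift passes 41.7 or a number of a turn 0.125, either way. A call with a gripper value outside its range is refused whole. The fingers move at their own pace and stop on an object; "squeeze" is the grip in N (left out, the last holds). Time passes only in rows, so rows that do not move let the fingers close. It gives the time, the measured TCP pose, the force, the opening and the grip force at its end, in the units of the state.
- telemetry.get_obs(): the state, without advancing time (a new reading comes with each control period).
- cams.read_camera(name): name is "side" or "top" or "wrist"; returns the picture (400x640x3 uint8, blue, green, red); there is no depth.
- cams.calibration(name): a dict with "K" (3x3 intrinsics, pixels), "origin" and "rotation" of the camera in the world; the wrist camera has in their place "hand_eye" (4x4, takes a point from camera to tool coordinates, whose origin is the TCP and whose axes are the flange's). Camera axes: x right, y down, z forward; pixel columns grow to the right and rows downward; lengths in m; the calibration is good to about 2 mm. A picture is of the moment at which its call begins: read the wrist's pose just before it. calibration takes no time and is no camera call.
- env.sign_off(): hands the job in; it is judged then, once.
The state is a dict: "time_s": time; "qpos": joint angles; "joint_velocities": joint speeds; "effort": joint torques, N m; "tool_pos": TCP position; "tool_rot": TCP orientation; "force": force on the tool from outside, world axes, zero at the start; "wrist_torque": the same for the moment, N m; "grip_width": finger opening in m; "grasp_force": force on a finger pad.
Only numpy, scipy, OpenCV 4.12 (cv2) and the standard library are available. Lean on these libraries where they do the work, as an engineer would, in place of code of your own. Each camera call takes 0.05 s, during which the arm holds its last target. There are 200 camera calls.

## Working session

There is one attempt and no reset: what is moved stays moved. The work goes in short steps, Python scripts to look and compute and a tool call to move; the robot and the scene stay as the last step left them, time stands still between calls to the robot, and variables do not carry over. Pictures are saved under pics/ and viewed, at most 14 in all, crops included, and the job is handed in when it is done.

Besides the shell and the picture viewer there is one more tool, called by a JSON object that holds its "api" and its "payload". arm_command: Moves the arm, as the interface text tells. Its arguments: {"type":"object","properties":{"series":{"type":"string"},"squeeze":{"type":"number"}},"required":["series"]}

```bash
ls; mkdir -p pics
python3 - <<'E'
from cell import telemetry, cams, env
import cv2,numpy as np
o=telemetry.get_obs();print({k:np.round(v,3).tolist() for k,v in o.items()})
for n in("top","side","wrist"):
    cv2.imwrite(f"pics/{n}0.png",cams.read_camera(n)); c=cams.calibration(n);print(n,{k:np.round(v,4).tolist() for k,v in c.items()})
E
```

```text
pics
{'time_s': 0.0, 'qpos': [-75.797, 18.44, -4.014, 83.174, 1.295, 78.542, -3.26], 'joint_velocities': [0.012, -0.028, 0.0, 0.105, -0.044, 0.044, -0.034], 'effort': [-0.001, -49.129, -0.404, -31.253, -0.064, 0.044, 0.0], 'tool_pos': [0.151, 0.632, 0.221], 'tool_rot': [-179.889, 0.006, 166.606], 'force': [-0.241, 0.286, 0.862], 'wrist_torque': [-0.022, -0.017, 0.016], 'grasp_force': 0.0, 'grip_width': 0.087}
top {'K': [[364.1227, 0.0, 321.8402], [0.0, 364.1227, 201.8994], [0.0, 0.0, 1.0]], 'origin': [0.4388, -0.0123, 1.1362], 'rotation': [-173.2065, 0.1141, -90.1191]}
side {'K': [[452.6248, 0.0, 307.1129], [0.0, 452.6248, 192.3926], [0.0, 0.0, 1.0]], 'origin': [-0.0473, 0.7881, 1.296], 'rotation': [-141.729, -0.3291, -141.4015]}
wrist {'K': [[299.6581, 0.0, 315.4859], [0.0, 299.6581, 198.0597], [0.0, 0.0, 1.0]], 'hand_eye': [[0.0001, -0.9599, -0.2804, 0.0763], [1.0, -0.0002, 0.001, 0.0015], [-0.001, -0.2804, 0.9599, -0.1622], [0.0, 0.0, 0.0, 1.0]]}
```

View pics/top0.png

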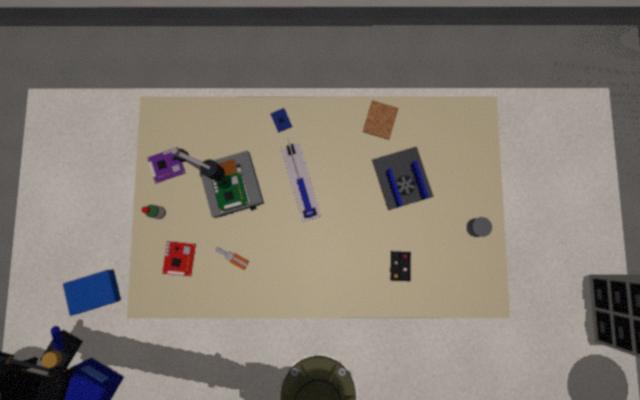

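View pics/side0.png

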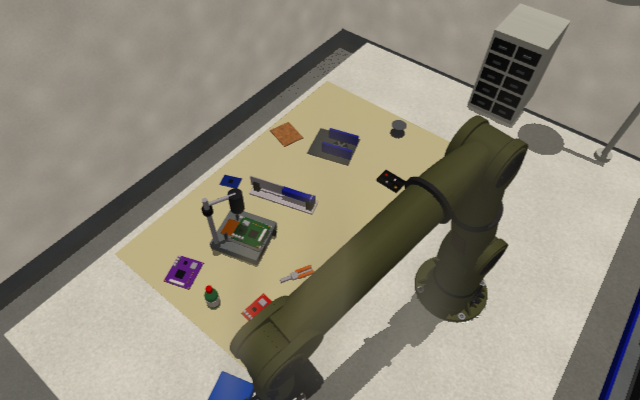

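```bash
cat > h.py <<'E'
from cell import telemetry, cams, env
import cv2,numpy as np
from scipy.spatial.transform import Rotation as R
def cam(n,o=None):
    c=cams.calibration(n)
    if n!="wrist": return c["K"],np.array(c["origin"]),R.from_euler("xyz",c["rotation"],degrees=True).as_matrix()
    o=o or telemetry.get_obs(); Rt=R.from_euler("xyz",o["tool_rot"],degrees=True).as_matrix(); H=np.array(c["hand_eye"])
    return c["K"],np.array(o["tool_pos"])+Rt@H[:3,3],Rt@H[:3,:3]
def ray(C,u,v,z):
    K,p,Rm=C; d=Rm@np.linalg.solve(K,[u,v,1.]); return p+d*(z-p[2])/d[2]
def proj(C,P):
    K,p,Rm=C; q=(np.atleast_2d(P)-p)@Rm@np.array(K).T; return q[:,:2]/q[:,2:]
def snap(n,f):
    o=telemetry.get_obs(); im=cams.read_camera(n); cv2.imwrite(f"pics/{f}.png",im); return im,cam(n,o),o
E
python3 - <<'E'
from h import *
im=cv2.imread("pics/top0.png"); c=im[90:320,130:510]
c=cv2.resize(c,None,fx=2.1,fy=2.1,interpolation=cv2.INTER_CUBIC); cv2.imwrite("pics/topc.png",cv2.convertScaleAbs(c,alpha=1.5))
E
```

```text
(no output)
```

View pics/topc.png

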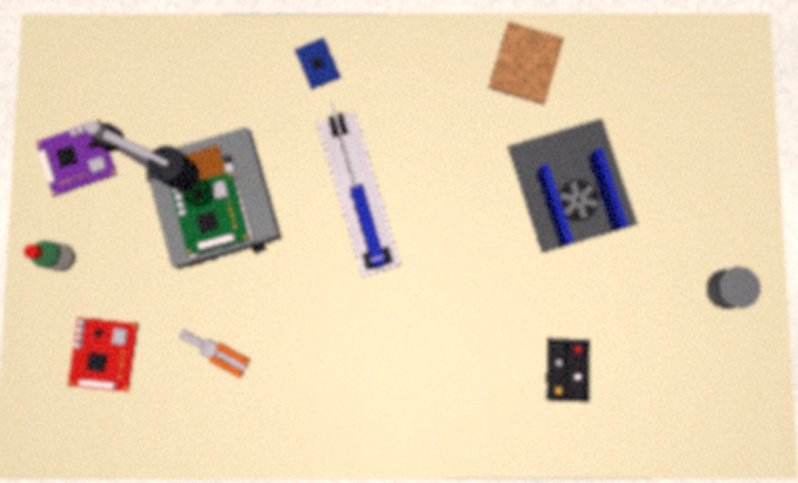

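Run:
```python
from h import *
C=cam("top")
def P(cu,cv,z): return np.round(ray(C,(cu+.5)/2.1+129.5,(cv+.5)/2.1+89.5,z),3)
for n,cu,cv,z in [("preFL",178,268,.04),("preFR",281,238,.04),("preBR",247,128,.04),("boardFL",184,253,.062),("boardFR",246,238,.062),("boardBR",238,175,.062),
 ("handle butt",377,257,.059),("handle front",355,185,.059),("tip blk",338,125,.048),
 ("rackBL",318,122,.008),("rackBR",362,110,.008),("rackFL",363,276,.008),("rackFR",401,265,.008),
 ("coolFL",544,251,.006),("coolFR",636,223,.006),("coolBL",509,147,.006),("coolBR",602,120,.006),
 ("railL f",560,240,.05),("railL b",545,168,.05),("railR f",620,225,.05),("railR b",598,150,.05),
 ("pliers",215,352,.0),("tray",568,370,.014),("spool",742,287,.046),("flux",36,251,.1)]: print(n,P(cu,cv,z)[:2])
o=telemetry.get_obs();print(R.from_euler("xyz",o["tool_rot"],degrees=True).as_matrix().round(3))
```

```text
preFL [0.523 0.314]
preFR [0.566 0.166]
preBR [0.729 0.219]
boardFL [0.543 0.299]
boardFR [0.564 0.212]
boardBR [0.654 0.226]
handle butt [0.537 0.027]
handle front [0.64  0.059]
tip blk [0.731 0.085]
rackBL [0.747 0.119]
rackBR [0.765 0.052]
rackFL [0.513 0.049]
rackFR [ 0.529 -0.007]
coolFL [ 0.55  -0.219]
coolFR [ 0.591 -0.357]
coolBL [ 0.708 -0.17 ]
coolBR [ 0.749 -0.312]
railL f [ 0.561 -0.234]
railL b [ 0.666 -0.215]
railR f [ 0.583 -0.321]
railR b [ 0.692 -0.293]
pliers [0.402 0.267]
tray [ 0.376 -0.248]
spool [ 0.494 -0.492]
flux [0.542 0.49 ]
[[-0.973  0.232 -0.   ]
 [ 0.232  0.973 -0.001]
 [-0.    -0.001 -1.   ]]
```

{"api": "arm_command", "payload": {"series": "-27 -24 -4 0 0;-27 -24 -4 0 0;-27 -24 -4 0 0;-27 -24 -4 0 0;-27 -24 -4 0 0;-27 -24 -4 0 0;-27 -24 -4 0 0;-27 -24 -4 0 0;-27 -24 -4 0 0;-27 -24 -4 0 0;-27 -24 -4 0 0;-27 -24 -4 0 0;-27 -24 -4 0 0;-27 -24 -4 0 0;-27 -24 -4 0 0;-27 -24 -4 0 0;-27 -24 -4 0 0;-27 -24 -4 0 0;-27 -24 -4 0 0;-27 -24 -4 0 0"}}

```text
time_s: 1.82
tool_pos: [0.5653, 0.0388, 0.3028]
tool_rot: [180.0, 0.0, 166.6]
force: [0.5, 0.9, -0.2]
grip_width: 0.087
grasp_force: 0.0
```

{"api": "arm_command", "payload": {"series": "0 0 0 -0.106 0;0 0 0 -0.106 0;0 0 0 -0.106 0;0 0 0 -0.106 0;0 0 0 -0.106 0;0 0 0 0 0;0 0 0 0 0;0 0 0 0 0"}}

```text
time_s: 2.48
tool_pos: [0.5646, 0.0403, 0.3024]
tool_rot: [180.0, -0.0, -163.2]
force: [-0.4, 1.1, 0.3]
grip_width: 0.0869
grasp_force: 0.0
```

Run:
```python
from h import *
im,C,o=snap("wrist","w1"); print(o["tool_pos"],o["tool_rot"],o["qpos"])
np.savez("w1.npz",*C)
```

```text
[0.56461286 0.04030385 0.30241762] [ 1.79993550e+02 -1.10374020e-02 -1.63175156e+02] [-33.66289753   6.66186847  29.7240864   89.09578868  -3.31331836
  85.13280318 103.00131844]
```

View pics/w1.png

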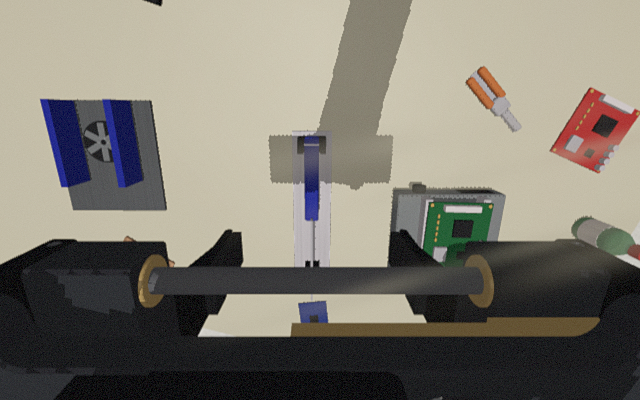

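The wrist view shows the lifter's blue handle in its rack (about 305–319, 137–220), the stand left with rails from (45,100) to (137,186), the board right at (460,230).

Run:
```python
from h import *
im=cv2.imread("pics/w1.png"); d=np.load("w1.npz"); C=tuple(d[k] for k in d.files)
hsv=cv2.cvtColor(im,cv2.COLOR_BGR2HSV)
m=cv2.inRange(hsv,(110,150,60),(130,255,255))
n,lab,st,ce=cv2.connectedComponentsWithStats(m)
for i in range(1,n):
    if st[i,4]>150:
        ys,xs=np.where(lab==i); print(i,st[i],ce[i].round(1))
        if 290<ce[i][0]<330 and ce[i][1]<250:
            # top face edge rows: left/right per row
            for r in range(ys.min(),ys.max(),8):
                x=xs[ys==r]; a,b=ray(C,x.min()-.5,r,.059),ray(C,x.max()+.5,r,.059); print(r,x.min(),x.max(),a[:2].round(4),b[:2].round(4),np.linalg.norm(a-b).round(4), im[r,x.min():x.max()+1,0].tolist())
g=im.copy()[90:290,230:400]
```

```text
1 [  41  100   49   87 2576] [ 65.6 141.3]
2 [ 103  100   39   87 2159] [122.6 141.5]
5 [305 176  13  44 470] [311.3 197.5]
176 315 317 [0.5754 0.0436] [0.5742 0.0476] 0.0041 [89, 90, 88]
184 305 317 [0.5903 0.0336] [0.585  0.0509] 0.0181 [86, 82, 93, 91, 87, 91, 90, 93, 90, 90, 91, 95, 84]
192 305 317 [0.6013 0.0368] [0.5961 0.0543] 0.0182 [113, 95, 149, 123, 125, 124, 124, 147, 122, 127, 148, 154, 133]
200 306 317 [0.6122 0.0414] [0.6073 0.0577] 0.017 [142, 148, 147, 152, 151, 147, 146, 147, 147, 149, 147, 132]
208 306 317 [0.6236 0.0448] [0.6187 0.0611] 0.0171 [141, 148, 146, 147, 149, 147, 146, 147, 150, 149, 149, 132]
216 306 316 [0.6352 0.0482] [0.6306 0.0633] 0.0158 [143, 149, 146, 147, 150, 148, 145, 146, 148, 147, 145]
```

{"api": "arm_command", "payload": {"series": "-24 -2 0 0 0;-24 -2 0 0 0;0 0 35 0 0;0 0 35 0 0;0 0 35 0 0;0 0 35 0 0;0 0 35 0 0;0 0 35 0 0;0 0 30 0 0;0 0 20 0 0;0 0 15 0 0;0 0 0 0 0;0 0 0 0 0"}}

```text
time_s: 3.62
tool_pos: [0.6113, 0.0505, 0.027]
tool_rot: [-180.0, -0.1, -163.1]
force: [0.6, -0.1, 0.1]
grip_width: 0.0871
grasp_force: 0.0
```

{"api": "arm_command", "payload": {"series": "0 0 0 0 120;0 0 0 0 180;0 0 0 0 220;0 0 0 0 255;0 0 0 0 255;0 0 0 0 255;0 0 0 0 255;0 0 0 0 255;0 0 0 0 255;0 0 0 0 255;0 0 0 0 255;0 0 0 0 255", "squeeze": 30}}

```text
time_s: 4.62
tool_pos: [0.6119, 0.0501, 0.0276]
tool_rot: [-180.0, 0.0, -163.1]
force: [0.3, -0.5, -0.3]
grip_width: 0.0199
grasp_force: 30.0
```

{"api": "arm_command", "payload": {"series": "0 0 -10 0 255;0 0 -15 0 255;0 0 -25 0 255;0 0 -25 0 255;17 -15 0 0 255;17 -16 0 0 255;17 -16 0 0 255;17 -16 0 0 255;17 -16 0 0 255;17 -16 0 0 255;17 -15 0 0 255;0 0 25 0 255;0 0 25 0 255;0 0 20 0 255;0 0 10 0 255;0 0 8 0 255;0 0 5 0 255;0 0 0 0 255;0 0 0 0 255"}}

```text
time_s: 6.2
tool_pos: [0.5308, -0.0895, 0.0102]
tool_rot: [-180.0, 0.1, -163.0]
force: [1.3, 0.2, -2.3]
grip_width: 0.0196
grasp_force: 30.0
```

Release, then rise out of the way and look.

{"api": "arm_command", "payload": {"series": "0 0 1 0 255;0 0 0 0 200;0 0 0 0 100;0 0 0 0 0;0 0 0 0 0;0 0 0 0 0;0 0 0 0 0;0 0 0 0 0;0 0 -10 0 0;0 0 -30 0 0;0 0 -30 0 0;0 0 -30 0 0;0 0 -30 0 0;0 0 -30 0 0;0 0 -30 0 0;0 0 0 0 0;0 0 0 0 0;0 0 0 0 0"}}

```text
time_s: 7.7
tool_pos: [0.5297, -0.0894, 0.1985]
tool_rot: [180.0, -0.0, -163.0]
force: [-1.0, 0.6, -1.4]
grip_width: 0.0873
grasp_force: 0.0
```

Run:
```python
from h import *
im,C,o=snap("wrist","w2"); print(o["tool_pos"],o["tool_rot"])
np.savez("w2.npz",*C)
```

```text
[ 0.52971471 -0.08940109  0.19845716] [ 1.79974454e+02 -3.56641542e-03 -1.63032250e+02]
```

View pics/w2.png

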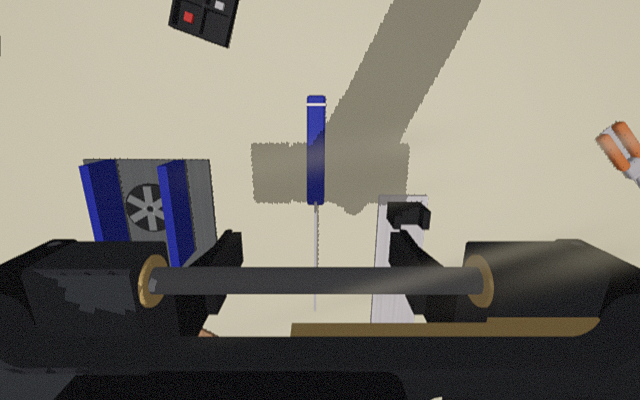

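The lifter is at (316,97–310), still on its edge (blade seen as a thin line). Let it have time to fall.

{"api": "arm_command", "payload": {"series": "0 0 0 0 0;0 0 0 0 0;0 0 0 0 0;0 0 0 0 0;0 0 0 0 0;0 0 0 0 0;0 0 0 0 0;0 0 0 0 0;0 0 0 0 0;0 0 0 0 0;0 0 0 0 0;0 0 0 0 0"}}

```text
time_s: 8.75
tool_pos: [0.5301, -0.0895, 0.1986]
tool_rot: [180.0, 0.0, -163.0]
force: [0.5, 0.3, -0.4]
grip_width: 0.087
grasp_force: 0.0
```

```bash
cat > lift.py <<'E'
from h import *
def lifter(im,C,z):
    m=cv2.inRange(cv2.cvtColor(im,cv2.COLOR_BGR2HSV),(108,150,50),(132,255,255))
    n,lab,st,ce=cv2.connectedComponentsWithStats(m)
    for i in range(1,n):
        if st[i,4]>150:
            p=np.argwhere(lab==i)[:,::-1].astype(np.float32); r=cv2.minAreaRect(np.array([ray(C,u,v,z)[:2]*1000 for u,v in p],np.float32)); print(st[i],np.round(r[0],1),np.round(r[1],1),round(r[2],1))
E
python3 - <<'E'
from lift import *
im,C,o=snap("wrist","w3"); np.savez("w3.npz",*C); print(o["tool_pos"]); lifter(im,C,.02)
E
```

```text
[ 0.53011059 -0.08946001  0.19859307]
[308 106  17  38 516] [ 471.9 -105.3] [39.9 17.8] 16.6
[  79  160   51   82 2792] [ 630.6 -319.4] [100.6  42.1] 16.9
[ 157  160   38  107 2539] [ 622.7 -234.4] [135.2  32.3] 16.8
[308 175  16  29 394] [542.4 -84.3] [34.  17.8] 16.9
```

{"api": "arm_command", "payload": {"series": "0 0 35 0 0;0 0 35 0 0;0 0 35 0 0;0 0 35 0 0;0 0 23 0 0;0 0 10 0 0;0 -10 0 0 0;0 -10 0 0 0;0 -8 0 0 0;0 -5 0 0 0;0 -5 0 0 0;0 -5 0 0 0;0 -5 0 0 0;0 -5 0 0 0;0 0 0 0 0;0 0 0 0 0"}}

```text
time_s: 10.13
tool_pos: [0.5455, -0.1404, 0.0255]
tool_rot: [180.0, -0.0, -163.1]
force: [-0.3, -0.0, -1.0]
grip_width: 0.0872
grasp_force: 0.0
```

{"api": "arm_command", "payload": {"series": "0 5 -2 0 0;0 10 -10 0 0;0 15 -20 0 0;0 15 -30 0 0;0 8 -35 0 0;0 0 -35 0 0;0 0 -35 0 0;0 0 -8 0 0;0 0 0 0 0;0 0 0 0 0;0 0 0 0 0"}}

```text
time_s: 11.05
tool_pos: [0.5289, -0.0889, 0.1988]
tool_rot: [179.9, -0.2, -163.0]
force: [-1.3, 0.3, -0.3]
grip_width: 0.0873
grasp_force: 0.0
```

Run:
```python
from lift import *
im,C,o=snap("wrist","w4"); np.savez("w4.npz",*C); print(o["tool_pos"],o["tool_rot"]); lifter(im,C,.02)
```

```text
[ 0.52890786 -0.0888963   0.19878143] [ 1.79934018e+02 -1.55512550e-01 -1.63004826e+02]
[277  98  25   7 156] [ 454.7 -140. ] [ 6.2 26.1] 17.0
[278 109  24  37 845] [ 481.4 -132.2] [39.2 25.9] 16.2
[  79  161   50   81 2748] [ 629.7 -319.6] [99.3 42.3] 17.0
[ 157  161   37  106 2536] [ 621.8 -234.7] [133.9  32.2] 16.6
[278 177  23  25 465] [ 549.7 -113.4] [29.1 26. ] 16.9
```

View pics/w4.png

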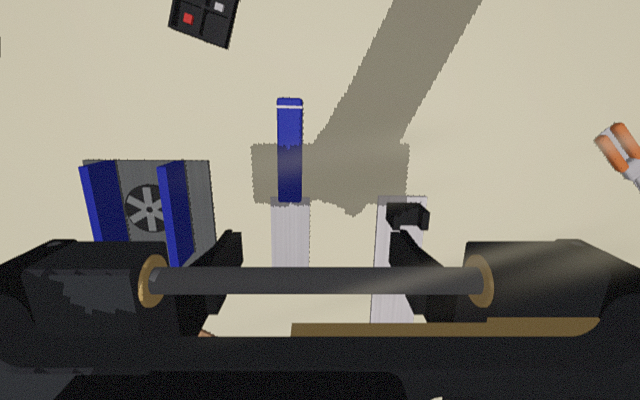

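The lifter now lies flat: handle (278–302, 98–202), blade below it full-width. Grip across the handle.

{"api": "arm_command", "payload": {"series": "-3 -14 0 0 0;-4 -15 0 0 0;0 0 35 0 0;0 0 35 0 0;0 0 35 0 0;0 0 35 0 0;0 0 25 0 0;0 0 15 0 0;0 0 10 0 0;0 0 6 0 0;0 0 0 0 0;0 0 0 0 0"}}

```text
time_s: 12.1
tool_pos: [0.5455, -0.1154, 0.0048]
tool_rot: [-180.0, 0.0, -163.0]
force: [0.7, -0.3, -0.7]
grip_width: 0.0871
grasp_force: 0.0
```

{"api": "arm_command", "payload": {"series": "0 0 0 0 100;0 0 0 0 150;0 0 0 0 190;0 0 0 0 220;0 0 0 0 255;0 0 0 0 255;0 0 0 0 255;0 0 0 0 255;0 0 0 0 255;0 0 0 0 255", "squeeze": 60}}

```text
time_s: 12.93
tool_pos: [0.5453, -0.1153, 0.0045]
tool_rot: [-180.0, 0.0, -163.0]
force: [0.5, -0.7, -0.4]
grip_width: 0.0282
grasp_force: 0.3
```

{"api": "arm_command", "payload": {"series": "0 0 0 0 150;0 0 0 0 150;0 0 2.5 0 150;0 0 0 0 150;0 0 0 0 255;0 0 0 0 255;0 0 0 0 255;0 0 0 0 255;0 0 0 0 255;0 0 0 0 255;0 0 0 0 255;0 0 0 0 255", "squeeze": 60}}

```text
time_s: 13.93
tool_pos: [0.5452, -0.1151, 0.002]
tool_rot: [180.0, -0.0, -163.0]
force: [-0.0, 0.3, -1.4]
grip_width: 0.0274
grasp_force: 60.0
```

Run:
```python
from h import *
a=cv2.imread("pics/w1.png")[180:270,385:510]; b=cv2.imread("pics/w4.png")[150:275,75:220]; c=cv2.imread("pics/w1.png")[90:220,30:175]
Z=lambda i,f:cv2.convertScaleAbs(cv2.resize(i,None,fx=f,fy=f,interpolation=cv2.INTER_CUBIC),alpha=1.4)
out=np.zeros((520,800,3),np.uint8)
for im,x,y in((Z(a,4),0,0),(Z(b,2),505,0),(Z(c,2),505,255)): out[y:y+im.shape[0],x:x+im.shape[1]]=im
cv2.imwrite("pics/comp.png",out)
```

```text
(no output)
```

View pics/comp.png

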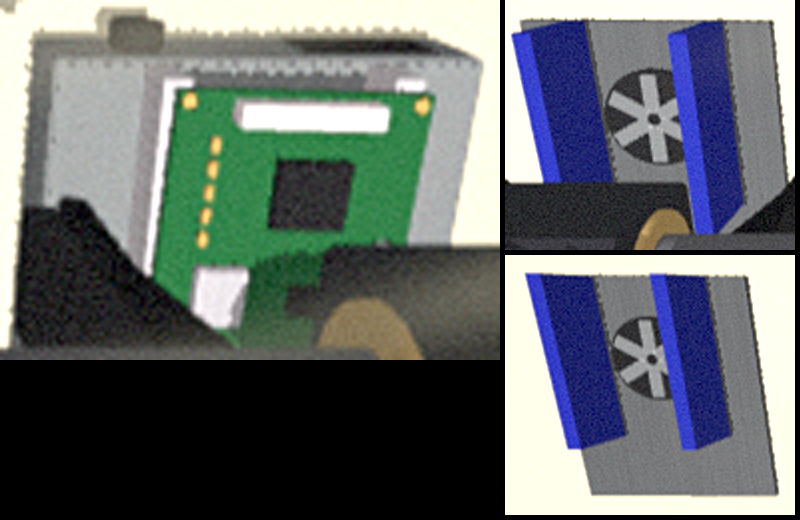

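{"api": "arm_command", "payload": {"series": "0 0 -3 0 255;0 0 -6 0 255;0 0 -10 0 255;0 0 -15 0 255;0 0 -25 0 255;0 0 -30 0 255;0 0 -35 0 255;0 0 -30 0 255;0 0 -25 0 255;0 0 -10 0 255;0 0 0 0 255;0 0 0 0 255"}}

```text
time_s: 14.93
tool_pos: [0.545, -0.115, 0.1908]
tool_rot: [180.0, 0.0, -163.0]
force: [-0.8, -0.4, -3.8]
grip_width: 0.0278
grasp_force: 60.0
```

Run:
```python
from h import *
d=np.load("w1.npz"); C=tuple(d[k] for k in d.files)
def Q(X,Y,z,k):
    u,v=(385+(X-1.5)/4,180+(Y-1.5)/4) if k else (30+(X-505.5)/2,90+(Y-255.5)/2)
    return ray(C,u,v,z)[:2]*1000
A=lambda a,b:np.degrees(np.arctan2(b[1]-a[1],b[0]-a[0])).round(1)
L=np.linalg.norm
lf,lb=(Q(534,273,.05,0),Q(574,448,.05,0)); rf,rb=Q(657.5,274,.05,0),Q(689,448,.05,0)
print("cooler",lf,lb,rf,rb,"len",L(lb-lf),L(rb-rf),"sep",L(lf-rf),L(lb-rb),"ang",A(lf,lb),A(rf,rb),"c",(lf+lb+rf+rb)/4)
fl,fr,l2,r2=Q(177,90,.064,1),Q(434,95,.064,1),Q(152,285,.064,1),Q(408,245,.064,1)
print("board",fl,fr,"w",L(fl-fr),"ang",A(fl,l2),A(fr,r2),A(fl,fr)-90)
th=np.radians((A(fl,l2)+A(fr,r2))/2); print("board c",(fl+fr)/2+50*np.array([np.cos(th),np.sin(th)]))
a,b,a2,c=Q(165,80,.06,1),Q(193,80,.06,1),Q(147,270,.06,1),Q(425,82,.06,1)
print("heater rails",a,b,c,L(a-c),A(a,a2),A(a,c)-90,"mid front",(a+c)/2)
e1,e2=Q(35,35,.04,1),Q(482,60,.04,1);print("deck",e1,e2,L(e1-e2),A(e1,e2)-90)
```

```text
cooler [ 580.76745673 -325.15799884] [ 694.4407148  -292.45270755] [ 557.96430783 -247.62601057] [ 670.81500465 -214.21084108] len 118.28459611615493 117.69389672427232 sep 80.81579551162551 81.73104581361851 ang 16.1 16.5 c [ 625.996871   -269.86188951]
board [563.77291968 207.33372369] [539.42460008 294.34234297] w 90.35120638904628 ang 15.9 16.9 15.599999999999994
board c [599.56445861 264.95510617]
heater rails [562.29682283 203.71766895] [559.44222917 213.17424373] [536.45011005 291.88981361] 91.8824230006328 17.6 16.299999999999997 mid front [549.37346644 247.80374128]
deck [563.59746795 160.60577704] [524.88038482 321.7141625 ] 165.69527571215934 13.5
```

The crops show the board square on its rails and the stand's two bright rail tops; sizes check (board 90.4 mm, rails 118 mm long, 81 mm apart). Move in front of the preheater.

{"api": "arm_command", "payload": {"series": "15 0 0 0.012 255;25 0 0 0 255;20 12 0 0 255;0 20 0 0 255;0 30 0 0 255;0 32 0 0 255;0 32 0 0 255;0 32 0 0 255;0 32 0 0 255;0 32 0 0 255;0 32 0 0 255;0 32 0 0 255;0 32 0 0 255;0 20 0 0 255;0 11 0 0 255;0 0 0 0 255;0 0 0 0 255"}}

```text
time_s: 16.35
tool_pos: [0.3895, 0.2016, 0.1897]
tool_rot: [-179.9, -0.1, -163.7]
force: [-0.5, -0.5, -2.9]
grip_width: 0.0273
grasp_force: 60.0
```

{"api": "arm_command", "payload": {"series": "0 0 15 0 255;0 0 25 0 255;0 0 25 0 255;0 0 15 0 255;0 0 0 0 255;0 0 0 0 255;0 0 0 0 255"}}

```text
time_s: 16.93
tool_pos: [0.391, 0.2022, 0.112]
tool_rot: [180.0, 0.1, -163.8]
force: [0.2, 0.6, -1.7]
grip_width: 0.0275
grasp_force: 60.0
```

Run:
```python
from h import *
w,C,o=snap("wrist","w5"); np.savez("w5.npz",*C); print(o["tool_pos"],o["tool_rot"],o["qpos"].round(0))
s,S,_=snap("side","s5"); Rt=R.from_euler("xyz",o["tool_rot"],degrees=True).as_matrix()
P=[o["tool_pos"]+Rt@np.array([-x,y,-.008]) for x,y in((.146,0),(.146,.024),(.146,-.024),(.021,0),(.021,.024),(.021,-.024))]
p=proj(S,P); print(p.round(1),proj(C,P).round(1))
c=p[0].astype(int); x0,y0=c[0]-60,c[1]-45
s=cv2.resize(s[y0:y0+90,x0:x0+120],None,fx=5,fy=5,interpolation=cv2.INTER_NEAREST)
for q in p: cv2.circle(s,tuple(((q-[x0,y0]+.5)*5).astype(int)),3,(0,0,255),1)
out=np.zeros((590,800,3),np.uint8); out[:450,:600]=cv2.convertScaleAbs(s,alpha=1.4); out[450:,:480]=cv2.resize(w[60:340,:],(480,210))[:140]
cv2.imwrite("pics/s5c.png",out)
```

```text
[0.39096825 0.20215338 0.11202614] [ 1.79988567e+02  8.25508317e-02 -1.63822712e+02] [-43.  -3.  12. 120.   1.  63.  75.]
[[269.  227.7]
 [265.7 233.7]
 [272.3 221.8]
 [306.1 240.8]
 [303.1 247.1]
 [309.1 234.7]] [[314.1 439.5]
 [348.3 439.5]
 [279.9 439.6]
 [313.8 282.8]
 [354.8 282.7]
 [272.7 282.8]]
```

View pics/s5c.png

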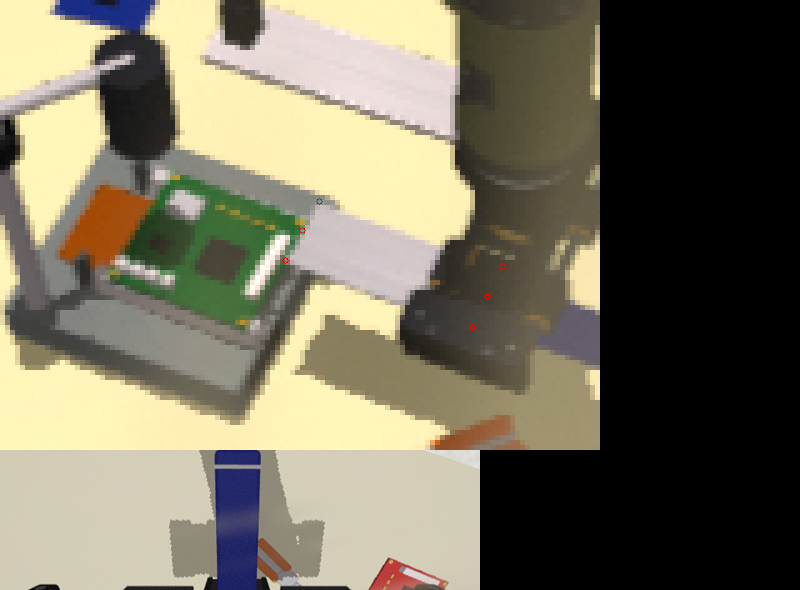

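The blade (crop 295–440, 205–300) is level within about a pixel of the predicted marks and in line with the board. Go down to blade height.

{"api": "arm_command", "payload": {"series": "0 2 15 0 255;0 0 20 0 255;0 0 18 0 255;0 0 12 0 255;0 0 4 0 255;0 0 0 0 255;0 0 0 0 255;0 0 0 0 255"}}

```text
time_s: 17.7
tool_pos: [0.3903, 0.2054, 0.0433]
tool_rot: [180.0, 0.1, -163.7]
force: [0.6, 1.2, -1.7]
grip_width: 0.0276
grasp_force: 60.0
```

{"api": "arm_command", "payload": {"series": "-8 0 0 0 255;-15 -1 0 0 255;-18 0 0 0 255;-18 0 0 0 255;-18 0 0 0 255;-16 0 0 0 255;-12 0 0 0 255;-8 0 0 0 255;-5 0 0 0 255;0 0 0 0 255;0 0 0 0 255;0 0 0 0 255"}}

```text
time_s: 18.7
tool_pos: [0.5021, 0.2368, 0.042]
tool_rot: [180.0, -0.0, -163.7]
force: [-0.5, -0.4, -3.0]
grip_width: 0.0276
grasp_force: 60.0
```

{"api": "arm_command", "payload": {"series": "0 0 -2 0 255;0 0 -2 0 255;0 0 -2 0 255;0 0 -1.5 0 255;0 0 -1.5 0 255;0 0 -1.5 0 255;0 0 -1.5 0 255;0 0 -2 0 255;0 0 -2 0 255;0 0 -2 0 255;0 0 0 0 255;0 0 0 0 255;0 0 0 0 255"}}

```text
time_s: 19.78
tool_pos: [0.5028, 0.2369, 0.0601]
tool_rot: [180.0, 0.0, -163.7]
force: [-0.5, -0.2, -2.7]
grip_width: 0.0276
grasp_force: 60.0
```

Run:
```python
from h import *
s,S,o=snap("side","s6"); Rt=R.from_euler("xyz",o["tool_rot"],degrees=True).as_matrix()
print(o["tool_pos"],o["force"],o["wrist_torque"])
s0=cv2.imread("pics/s5.png")
f=lambda s:cv2.convertScaleAbs(cv2.resize(s[185:275,190:300],None,fx=3.6,fy=3.6,interpolation=cv2.INTER_CUBIC),alpha=1.5)
cv2.imwrite("pics/s6c.png",np.hstack([f(s0),f(s)]))
```

```text
[0.50281671 0.23689109 0.06007   ] [-0.45075265 -0.18558497 -2.67839955] [-0.00730819  0.11840713  0.07249705]
```

View pics/s6c.png

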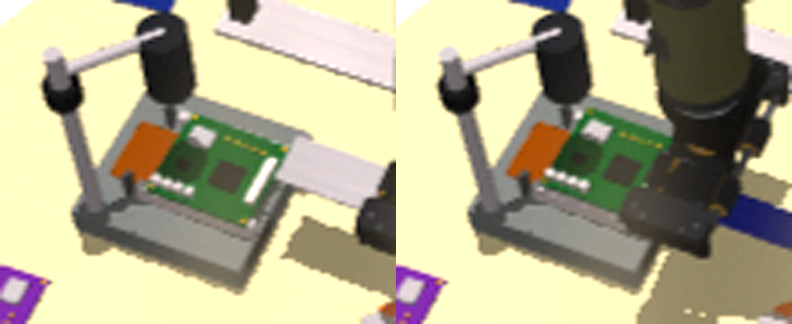

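The board is lifted a few mm clear (right half, chip moved up ~6 px) and looks level. Draw it out slowly, then raise.

{"api": "arm_command", "payload": {"series": "2 0 0 0 255;5 0 0 0 255;9 0 0 0 255;12 0 0 0 255;15 0 0 0 255;16 0 0 0 255;15 0 0 0 255;13 0 0 0 255;11 0 0 0 255;8 0 0 0 255;5 0 0 0 255;3 0 0 0 255;1 0 0 0 255;0 0 0 0 255;0 0 -2 0 255;0 0 -4 0 255;0 0 -7 0 255;0 0 -10 0 255;0 0 -11 0 255;0 0 -10 0 255"}}

```text
time_s: 21.5
tool_pos: [0.393, 0.2049, 0.1056]
tool_rot: [180.0, 0.1, -163.7]
force: [0.5, 0.2, -3.4]
grip_width: 0.0273
grasp_force: 60.0
```

{"api": "arm_command", "payload": {"series": "0 0 -9 0 255;0 0 -7 0 255;0 0 -4 0 255;0 0 -2 0 255;0 0 0 0 255;0 0 0 0 255"}}

```text
time_s: 22.0
tool_pos: [0.3922, 0.2045, 0.1258]
tool_rot: [-180.0, -0.0, -163.7]
force: [1.2, 0.0, -3.0]
grip_width: 0.0274
grasp_force: 60.0
```

Run:
```python
from h import *
s,S,o=snap("side","s7");t,T,_=snap("top","t7"); print(o["tool_pos"],o["tool_rot"],o["force"])
n=np.array([np.cos(np.radians(o["tool_rot"][2]+180)),np.sin(np.radians(o["tool_rot"][2]+180)),0])
c=np.array(o["tool_pos"])+.101*n; print("expected board centre",c)
a=proj(S,c)[0].astype(int);b=proj(T,c)[0].astype(int);print(a,b)
f=lambda s,p:cv2.convertScaleAbs(cv2.resize(s[max(p[1]-45,0):p[1]+45,p[0]-50:p[0]+50],None,fx=4,fy=4,interpolation=cv2.INTER_CUBIC),alpha=1.5)
A=f(s,a);B=f(t,b);cv2.imwrite("pics/s7c.png",np.hstack([A,B]))
```

```text
[0.39222176 0.20448878 0.12575614] [-1.79992683e+02 -2.90568527e-02 -1.63715592e+02] [ 1.2073896   0.04458184 -3.02222798]
expected board centre [0.4891698  0.23280974 0.12575614]
[281 231] [234 227]
```

View pics/s7c.png

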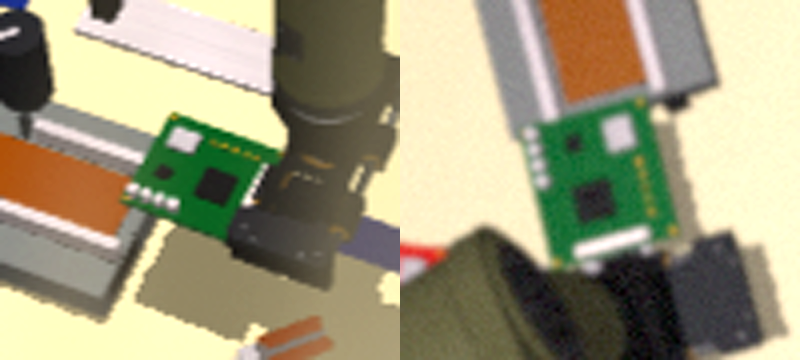

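Board is on the blade, level, fully out of the heater (top crop corners 523,128 / 655,105 / 680,235 / 555,265).

Run:
```python
from h import *
T=cam("top"); im=cv2.imread("pics/t7.png")
hsv=cv2.cvtColor(im,cv2.COLOR_BGR2HSV); m=cv2.inRange(hsv,(45,120,30),(90,255,255)); m[:,:190]=0;m[:,280:]=0
m=cv2.morphologyEx(m,cv2.MORPH_CLOSE,np.ones((9,9),np.uint8)); ys,xs=np.where(m>0); r=cv2.minAreaRect(np.array([ray(T,u,v,.139)[:2]*1000 for u,v in zip(xs,ys)],np.float32));print("seg",r)
q=np.array([ray(T,184+(x-1.5)/4,182+(y-1.5)/4,.139)[:2]*1000 for x,y in((123,128),(255,105),(280,235),(155,265))])
print(q,q.mean(0),np.linalg.norm(q-np.roll(q,1,0),axis=1))
print([np.degrees(np.arctan2(*(a-b)[::-1])) for a,b in((q[0],q[3]),(q[1],q[2]))])
```

```text
seg ((490.5767822265625, 231.07272338867188), (93.24939727783203, 84.23340606689453), 14.506136894226074)
[[525.83921592 284.95896752]
 [541.52070335 194.55440975]
 [452.47210598 175.54901227]
 [432.37186318 260.12860589]] [488.05097211 228.79774886] [96.70932162 91.75452639 91.05414778 86.9351909 ]
[np.float64(14.877454796235856), np.float64(12.04772197205656)]
```

{"api": "arm_command", "payload": {"series": "0 -4 0 0 255;0 -9 0 0 255;0 -14 0 0 255;0 -19 0 0 255;0 -23 0 0 255;1 -27 0 0 255;1 -30 0 0 255;1 -30 0 0 255;1 -30 0 0 255;1 -30 0 0 255;1 -30 0 0 255;1 -30 0 0 255;1 -30 0 0 255;1 -30 0 0 255;1 -30 0 0 255;1 -30 0 0 255;0 -27 0 0 255;0 -24 0 0 255;0 -21 0 0 255;0 -18 0 0 255"}}

```text
time_s: 23.77
tool_pos: [0.5175, -0.2678, 0.1259]
tool_rot: [-179.9, -0.1, -163.8]
force: [-0.2, -0.4, -2.9]
grip_width: 0.0275
grasp_force: 60.0
```

{"api": "arm_command", "payload": {"series": "0 -14 0 0 255;0 -10 0 0 255;0 -6 0 0 255;0 -3 0 0 255;0 -1 0 0 255;0 0 0 0 255;0 0 0 0 255;0 0 0 0 255"}}

```text
time_s: 24.43
tool_pos: [0.5278, -0.2966, 0.1261]
tool_rot: [180.0, 0.0, -163.6]
force: [0.3, 0.5, -2.4]
grip_width: 0.0275
grasp_force: 60.0
```

```bash
cat > b.py <<'E'
from h import *
def board(im,C,z,box):
    m=cv2.inRange(cv2.cvtColor(im,cv2.COLOR_BGR2HSV),(45,110,30),(90,255,255)); k=np.zeros_like(m); k[box[1]:box[3],box[0]:box[2]]=1
    m=cv2.morphologyEx(m*k,cv2.MORPH_CLOSE,np.ones((9,9),np.uint8)); ys,xs=np.where(m>0)
    return cv2.minAreaRect(np.array([ray(C,u,v,z)[:2]*1000 for u,v in zip(xs,ys)],np.float32))
E
python3 - <<'E'
from b import *
t,T,o=snap("top","t8"); s,S,_=snap("side","s8"); print(o["tool_pos"],o["tool_rot"],o["qpos"].round(0))
n=R.from_euler("z",o["tool_rot"][2]+180,degrees=True).apply([.101,0,.013]); c=np.array(o["tool_pos"])+n
print("exp",c)
for im,C,nm in((t,T,"top"),(s,S,"side")):
    p=proj(C,c)[0].astype(int); print(nm,p,board(im,C,c[2],(p[0]-35,p[1]-35,p[0]+35,p[1]+35)))
p=proj(T,c)[0].astype(int);a=proj(S,c)[0].astype(int)
f=lambda s,p:cv2.convertScaleAbs(cv2.resize(s[max(p[1]-45,0):p[1]+45,p[0]-50:p[0]+50],None,fx=4,fy=4,interpolation=cv2.INTER_CUBIC),alpha=1.5)
cv2.imwrite("pics/t8c.png",np.hstack([f(s,a),f(t,p)]))
E
```

```text
[ 0.52784578 -0.29662088  0.12608602] [ 1.79960159e+02  2.24256127e-02 -1.63647110e+02] [ -7.  20.  41.  98. -14.  67. 144.]
exp [ 0.6247599  -0.26818407  0.13908602]
top [414 177] ((623.1312255859375, -266.1253662109375), (99.26631927490234, 88.54818725585938), 16.208959579467773)
side [341 122] ((622.585693359375, -266.8121337890625), (95.9984359741211, 89.94136047363281), 16.28765106201172)
```

View pics/t8c.png

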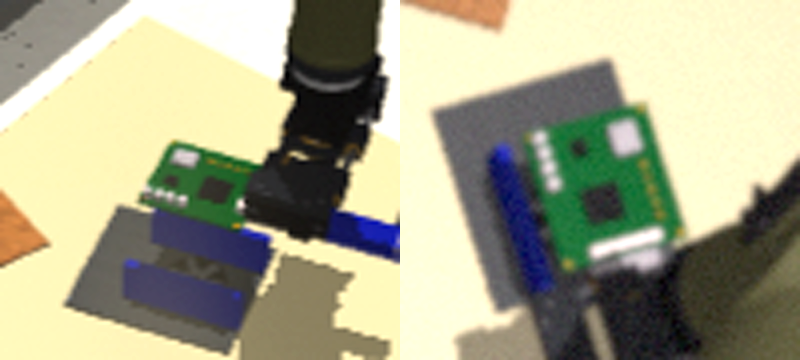

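Run:
```python
from h import *
d=np.load("w4.npz"); C=tuple(d[k] for k in d.files)
Q=lambda X,Y,z=.05: ray(C,75+(X-505.5)/2,150+(Y-.5)/2,z)[:2]*1000
l,r=Q(520.5,33),Q(677,32); l2,r2=Q(547,180),Q(702,234)
A=lambda a,b:np.degrees(np.arctan2(b[1]-a[1],b[0]-a[0]))
n=np.array([.960,.281]); print(l,r,np.linalg.norm(l-r),A(l,l2),A(r,r2),"c",(l+r)/2+60*n)
S=cam("side"); s=cv2.imread("pics/s0.png") if 0 else cv2.imread("pics/side0.png")
f=s[110:180,295:375]; cv2.imwrite("pics/cs.png",cv2.convertScaleAbs(cv2.resize(f,None,fx=9,fy=8,interpolation=cv2.INTER_CUBIC),alpha=1.5))
# rail outlines projected at two candidate centres
for c in ([.626,-.2699],[.6255,-.2658]):
    n2=np.array([.96,.281]);m=np.array([-.281,.96]); print(c,proj(S,[np.r_[np.array(c)+a*n2+b*m,.05] for a in(-.06,.06) for b in(.041,-.041)]).round(1).tolist())
```

```text
[ 580.71683966 -326.58577768] [ 556.32067313 -248.44670151] 81.8589528726081 14.825375283890981 15.785378959627195 c [ 626.1187564  -270.65623959]
[0.626, -0.2699] [[351.1, 150.4], [358.0, 136.2], [321.6, 141.7], [329.1, 128.0]]
[0.6255, -0.2658] [[350.6, 151.1], [357.5, 136.9], [321.0, 142.3], [328.5, 128.6]]
```

View pics/cs.png

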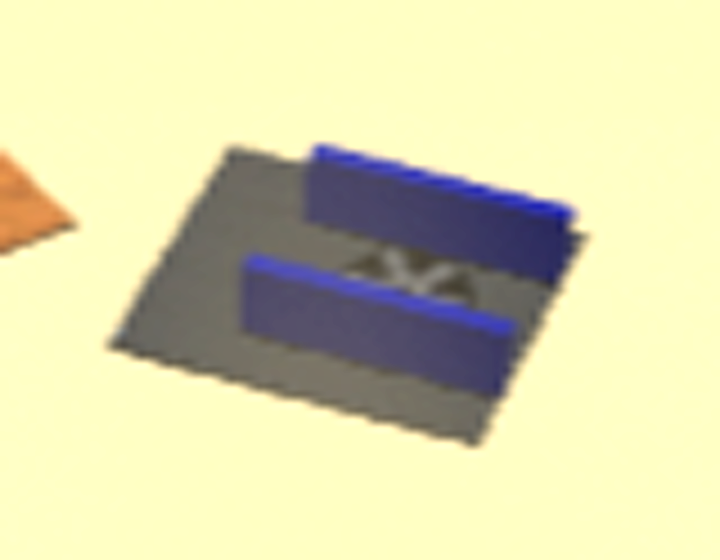

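Rails in the side view (513,328 / 573,213 fronts) confirm the stand centre at (626, −270) mm. Trim and lower.

{"api": "arm_command", "payload": {"series": "-1 -1 3 0 255;-1.5 -2 7 0 255;0 -1 10 0 255;0 0 12 0 255;0 0 12 0 255;0 0 10 0 255;0 0 7 0 255;0 0 5 0 255;0 0 4 0 255;0 0 2 0 255;0 0 0 0 255;0 0 0 0 255"}}

```text
time_s: 25.53
tool_pos: [0.5315, -0.3009, 0.0544]
tool_rot: [-180.0, 0.0, -163.7]
force: [0.5, -0.5, -3.4]
grip_width: 0.0274
grasp_force: 60.0
```

Run:
```python
from b import *
t,T,o=snap("top","t9"); s,S,_=snap("side","s9"); print(o["tool_pos"],o["tool_rot"],o["qpos"].round(0))
c=np.array([.626,-.27,o["tool_pos"][2]+.013])
for im,C,nm in((t,T,"top"),(s,S,"side")):
    p=proj(C,c)[0].astype(int); print(nm,p,board(im,C,c[2],(p[0]-35,p[1]-35,p[0]+35,p[1]+35)))
```

```text
[ 0.53152609 -0.30089273  0.05442317] [-1.79976795e+02  3.60404688e-02 -1.63714411e+02] [ -4.  25.  39. 101. -18.  60. 147.]
top [409 181] ((627.1117553710938, -272.6750793457031), (99.04818725585938, 89.4466323852539), 15.394233703613281)
side [340 135] ((625.9085083007812, -271.417236328125), (97.60269165039062, 88.85892486572266), 16.19287872314453)
```

{"api": "arm_command", "payload": {"series": "0 1 1 0 255;0.5 0.5 2 0 255;0 0 2 0 255;0 0 2 0 255;0 0 2 0 255;0 0 1.5 0 255;0 0 1.5 0 255;0 0 1.5 0 255;0 0 1.5 0 255;0 0 1.5 0 255;0 0 1.5 0 255;0 0 1.5 0 255;0 0 1.5 0 255;0 0 1.5 0 255;0 0 2 0 255;0 0 2 0 255;0 0 0 0 255;0 0 0 0 255"}}

```text
time_s: 27.13
tool_pos: [0.5302, -0.2994, 0.0274]
tool_rot: [180.0, -0.0, -163.7]
force: [0.0, -1.1, -1.6]
grip_width: 0.0273
grasp_force: 60.0
```

Run:
```python
from b import *
t,T,o=snap("top","t10"); s,S,_=snap("side","s10"); print(o["tool_pos"],o["force"],o["wrist_torque"])
c=np.array([.626,-.27,.054])
for im,C,nm in((t,T,"top"),(s,S,"side")):
    p=proj(C,c)[0].astype(int); print(nm,p,board(im,C,c[2],(p[0]-35,p[1]-35,p[0]+35,p[1]+35)))
```

```text
[ 0.5302432  -0.29935392  0.02736991] [ 0.00710207 -1.12152545 -1.58565541] [0.00165082 0.013345   0.00840157]
top [408 182] ((626.3884887695312, -271.2850341796875), (99.3365478515625, 89.27969360351562), 15.429826736450195)
side [339 138] ((624.7940063476562, -270.44720458984375), (96.91520690917969, 87.43525695800781), 15.699010848999023)
```

Board rests on the rails within about 1 mm and 1°, load off the wrist. Withdraw in steps.

{"api": "arm_command", "payload": {"series": "3 0 0 0 255;8 0 0 0 255;12 0 0 0 255;15 0 0 0 255;15 0 0 0 255;7 0 0 0 255;0 0 0 0 255;0 0 0 0 255"}}

```text
time_s: 27.9
tool_pos: [0.4726, -0.3165, 0.0278]
tool_rot: [180.0, 0.1, -163.8]
force: [0.4, -0.5, -0.6]
grip_width: 0.0274
grasp_force: 60.0
```

```bash
python3 -c "
from h import *
o=telemetry.get_obs();print(o['tool_pos'],o['tool_rot'],o['qpos'].round(1),o['force'])"
```

```text
[ 0.47255994 -0.31648558  0.02782978] [ 1.79997313e+02  6.96723936e-02 -1.63788606e+02] [ -1.6  22.   38.7 107.9 -16.6  55.7 150.8] [ 0.3562117  -0.47563837 -0.637899  ]
```

{"api": "arm_command", "payload": {"series": "4 0 0 0.006 255;7 0 0 0.006 255;8 0 0 0.006 255;8 0 0 0.006 255;8 0 0 0.006 255;8 0 0 0.006 255;8 0 0 0.006 255;8 0 0 0.006 255;6 0 0 0.006 255;4 0 0 0.006 255;0 0 0 0 255;0 0 0 0 255"}}

```text
time_s: 28.9
tool_pos: [0.4062, -0.3338, 0.0276]
tool_rot: [-180.0, 0.0, -167.2]
force: [0.5, -1.8, -1.5]
grip_width: 0.0271
grasp_force: 60.0
```

```bash
python3 -c "
from b import *
t,T,o=snap('top','t11');s,S,_=snap('side','s11');print(o['tool_pos'],o['tool_rot'],o['qpos'].round(1),o['force'])
c=np.array([.626,-.27,.054])
for im,C in((t,T),(s,S)):
    p=proj(C,c)[0].astype(int); print(board(im,C,c[2],(p[0]-35,p[1]-35,p[0]+35,p[1]+35)))
n=R.from_euler('z',o['tool_rot'][2]+180,degrees=True).apply([.146,0,0])+o['tool_pos'];print('tip',n,'along',(n[:2]-c[:2])@[.96,.281])
"
```

```text
[ 0.40616163 -0.33377289  0.02761905] [-1.79999259e+02  3.28133462e-02 -1.67159471e+02] [  0.2  17.1  41.1 113.9 -13.8  53.9 151.2] [ 0.46645828 -1.75138844 -1.46981434]
((626.6600341796875, -271.2728271484375), (99.42584228515625, 89.64562225341797), 15.816852569580078)
((624.6287841796875, -271.7436828613281), (98.10155487060547, 86.69689178466797), 13.947562217712402)
tip [ 0.54851052 -0.30132611  0.02761905] along -0.08319253952523421
```

{"api": "arm_command", "payload": {"series": "0 0 -10 0 255;0 0 -25 0 255;0 0 -25 0 255;0 10 0 0 255;0 22 0 0 255;0 30 0 0 255;0 30 0 0 255;0 30 0 0 255;-10 30 0 0 255;-25 30 0 0 255;-30 25 0 0 255;-30 20 0 0 255;-30 10 0 0 255;-20 0 0 0 255;-5 0 0 0 255;0 0 0 0 255;0 0 0 0 255"}}

```text
time_s: 30.42
tool_pos: [0.4989, -0.0701, 0.0876]
tool_rot: [-180.0, -0.1, -167.2]
force: [-0.1, -0.1, -2.0]
grip_width: 0.0272
grasp_force: 60.0
```

{"api": "arm_command", "payload": {"series": "0 0 15 0 255;0 0 20 0 255;0 0 20 0 255;0 0 12 0 255;0 0 7 0 255;0 0 4 0 255;0 0 3 0 255;0 0 2 0 255;0 0 0 0 255;0 0 0 0 255"}}

```text
time_s: 31.25
tool_pos: [0.5001, -0.0694, 0.0051]
tool_rot: [-180.0, 0.1, -167.2]
force: [-0.2, 0.1, -2.0]
grip_width: 0.0276
grasp_force: 60.0
```

Down the last 3 mm, release and rise.

{"api": "arm_command", "payload": {"series": "0 0 1 0 255;0 0 1 0 255;0 0 1 0 255;0 0 0 0 255;0 0 0 0 255;0 0 0 0 200;0 0 0 0 120;0 0 0 0 0;0 0 0 0 0;0 0 0 0 0;0 0 0 0 0;0 0 -5 0 0;0 0 -15 0 0;0 0 -30 0 0;0 0 -30 0 0;0 0 -30 0 0;0 0 -30 0 0;0 0 -30 0 0;0 0 0 0 0;0 0 0 0 0"}}

```text
time_s: 32.92
tool_pos: [0.5009, -0.0695, 0.1737]
tool_rot: [-180.0, 0.3, -167.2]
force: [-0.2, 0.4, 0.1]
grip_width: 0.0867
grasp_force: 0.0
```

```bash
python3 -c "
from b import *
from lift import lifter
w,C,o=snap('wrist','w12');print(o['tool_pos'],o['force']);lifter(w,C,.02)
t,T,o=snap('top','t12');s,S,_=snap('side','s12')
c=np.array([.626,-.27,.054])
for im,C in((t,T),(s,S)):
    p=proj(C,c)[0].astype(int); print(board(im,C,c[2],(p[0]-35,p[1]-35,p[0]+35,p[1]+35)))
d=cv2.absdiff(t,cv2.imread('pics/top0.png')).max(2)
for n,P in dict(flux=(.542,.49,.05),spool=(.494,-.492,.04),pliers=(.402,.267,.005),tray=(.376,-.248,.014)).items():
    p=proj(T,P)[0].astype(int); print(n,d[p[1]-12:p[1]+13,p[0]-14:p[0]+15].mean().round(1))
"
```

```text
[ 0.50091868 -0.06950699  0.17372911] [-0.17287168  0.36004904  0.09562595]
[304  86  26   8 184] [407.9 -88.4] [ 6.5 24.9] 12.9
[ 304   98   26   46 1008] [437.3 -81.5] [44.8 25.7] 12.2
[304 174  25  26 543] [504.9 -66.7] [28.  26.3] 12.8
[ 123  193   43   49 1251] [ 583.8 -247.2] [57.5 38.6] 16.8
[ 44 198  46  21 625] [ 590.5 -332.6] [21.5 49.3] 16.0
((626.4065551757812, -271.3008117675781), (99.22171783447266, 89.39807891845703), 15.5545654296875)
((667.3482666015625, -258.99609375), (9.976855278015137, 35.22108840942383), 23.60088539123535)
flux 10.7
spool 9.8
pliers 12.5
tray 8.3
```

```bash
python3 -c "
from cell import env
print(env.sign_off())"
```

```text
the job is handed in; nothing more can be done
None
```

The board sits level on the cooling stand, within about 1 mm of centre and 1° of square by the camera readings. The lifter lies flat on the bench clear of the stand; at the first lay-down it stayed on its edge, so I tipped it flat with a finger. The job was handed in at about 33 s.

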